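Find and release the latched mode key on the microscope console

ROBOT

A 6-joint arm with a two-finger parallel gripper is mounted at the origin on the work surface. World frame = base frame: x ahead of the robot, y to its left, z up, the work surface at z = 0. Lengths are in m, angles in rad, forces in N, time in s.
With the tool pointing down it reaches from about 0.325 to 0.775 m from the base axis. Payload 9.3 kg.
Tool frame: the origin (TCP) lies at the very end of the fingers, on their centre line; the grasp point (between the pads) lies 19 mm behind it; z points along the fingers, y is the line along which they close (so a half turn about z gives the same grasp; the last joint's range is limited). The gripper opens to 85 mm and grips with 20 to 120 N. Pads are 22 mm wide; open, the fingers measure 114 mm over their backs; the gripper's body (76 mm by 85 mm) begins 54 mm behind the grasp point. The pads swing forward as they close: fully open they stand 13 mm farther back than shut.
Start: joints at [-1.469, 0.259, 0.021, 1.334, 0, 1.418], TCP at [0.139, -0.532, 0.231] pointing down, gripper open.
Joint ranges: [-3.04, 3.04], [-0.91, 1.82], [-1.04, 1.36], [-1.92, 1.95], [-1.52, 1.45], [-3.14, 3.14]. Speed limits (rad/s): [2.22, 2.22, 2.79, 3.14, 3.14, 3.14].

INTERFACE

Orientations are given as a unit quaternion [x, y, z, w].
In Python, from rig import ctrl gives the robot as it stands.
- The arm moves only by the tool jog_arm, never from a script. Its arguments are lists of equal length, an entry for each row: "linear": the shift along the tool's x, y, z in cm, a list of three; "spin": the turn about the tool's z in rad. In form: {"linear": [[dx, dy, dz], ...], "spin": [spin, ...]}. A call has 1 to 12 rows; each row shifts and turns the commanded pose from where the row before left it, along the tool's axes as they then stand; what a row does not reach is not made up. A row lasts 1/12 s, in which the tool goes at most 41.7 mm and 7.16 degrees, less where a joint would pass 70% of its speed; a pose out of reach is approached as far as the arm can. A call with a gripper value outside its range is refused whole. "hand" is the gripper command: -1 is fully open, 1 is shut, values between are in proportion, set as the call begins (left out, the last holds). The fingers move at their own pace and stop on an object; the grip force is fixed at half the most. Time passes only in rows, so rows that do not move let the fingers close. It gives the time, the measured TCP pose, the force, the opening and the grip force at its end, in the units of the state.
- ctrl.read_state(): the state, without advancing time (a new reading comes with each control period).
- ctrl.read_camera(name): name is "scene" or "top" or "wrist"; returns a dict with "img" (420x560x3 uint8, red, green, blue), "intrinsics" (3x3 intrinsics, pixels), "rvec" (rotation vector, rad) and "tvec" (3), from world to camera coordinates, as OpenCV has them; the wrist camera has in their place "tool_from_camera" (4x4, takes a point from camera to tool coordinates, whose origin is the TCP and whose axes are the flange's). Camera axes: x right, y down, z forward; pixel columns grow to the right and rows downward; lengths in m; the calibration is good to about 2 mm. A picture is of the moment at which its call begins: read the wrist's pose just before it. There is no depth.
- ctrl.hand_in(): hands the job in; it is judged then, once.
The state is a dict: "time": time; "q": joint angles; "qvel": joint speeds; "joint_torque": joint torques, N m; "tcp_pos": TCP position; "ee_rot": TCP orientation; "contact_force": force on the tool from outside, world axes, zero at the start; "torque": the same for the moment, N m; "opening": opening from 0.0 (shut) to 1.0 (fully open); "gripper_force": force on a finger pad.
Only numpy, scipy, OpenCV 4.12 (cv2) and the standard library are available. Lean on these libraries where they do the work, as an engineer would, in place of code of your own. Each camera call takes 0.05 s, during which the arm holds its last target. There are 200 camera calls.

TASK

One of the four mode keys on the white microscope console has been left latched, sitting slightly lower than the rest. Tap all four keys lightly with a fingertip, working along the row from the key next to the round dial and without releasing any, to find which one is already down; then press that key fully in to release it, so that it springs up and all four keys are up. Do not press any of the free keys down, and leave everything else on the bench where it is.

Things in the scene. Friction and masses are not known exactly. Their poses are not given: they have to be found in the camera images.
- console: fixed key console on the bench: low white box 190 x 310 mm, 60 mm high. Origin at the centre of its underside; x points to its rear (away from the robot at yaw 0), y along the key row towards its round dial, z up. The dial (a dark knob 36 mm across, 20 mm tall, never touched) stands on top at x = -45, y = +121 mm. The row of four keys is at x = -45 mm; the rear half of the top is a deck where small things stand.
- place1 (a point): first place of the key row, counted from the dial (console y = +66 mm; places are 48 mm apart): the key's centre, at the height of the console's top face
- place2 (a point): second place of the key row, counted from the dial (console y = +18 mm; places are 48 mm apart): the key's centre, at the height of the console's top face
- place3 (a point): third place of the key row, counted from the dial (console y = -30 mm; places are 48 mm apart): the key's centre, at the height of the console's top face
- place4 (a point): fourth place of the key row, counted from the dial (console y = -78 mm; places are 48 mm apart): the key's centre, at the height of the console's top face
- key_a_top (a point): centre of the top face of one of the four identical keys: light square cap 28 x 28 mm, flat top 16 mm above the console's top face when it is up, in a black 39 mm frame 4 mm high; it moves with the key. Which key stands in which place changes from start to start, and with it the place of the latched one
- key_a (a joint): how far that key is down, in m: 0 is up, 0.010 is the bottom stop. A free key springs straight back up; it needs 2.5 N to start moving and 0.7 N more per mm (about 5 N at 4 mm). The latched key sits about 4 mm down, gives less than 1 mm up to 4.5 N, and stays latched after such a tap; pressed on, its latch lets go at about 6 mm down (6 to 7 N); let up before that, it stays caught; pressed to the stop (9.5 N) it is sure to let go, and it rises to 0 when the finger leaves
- key_b_top (a point): centre of the top face of one of the four identical keys: light square cap 28 x 28 mm, flat top 16 mm above the console's top face when it is up, in a black 39 mm frame 4 mm high; it moves with the key. Which key stands in which place changes from start to start, and with it the place of the latched one
- key_b (a joint): how far that key is down, in m: 0 is up, 0.010 is the bottom stop. A free key springs straight back up; it needs 2.5 N to start moving and 0.7 N more per mm (about 5 N at 4 mm). The latched key sits about 4 mm down, gives less than 1 mm up to 4.5 N, and stays latched after such a tap; pressed on, its latch lets go at about 6 mm down (6 to 7 N); let up before that, it stays caught; pressed to the stop (9.5 N) it is sure to let go, and it rises to 0 when the finger leaves
- key_c_top (a point): centre of the top face of one of the four identical keys: light square cap 28 x 28 mm, flat top 16 mm above the console's top face when it is up, in a black 39 mm frame 4 mm high; it moves with the key. Which key stands in which place changes from start to start, and with it the place of the latched one
- key_c (a joint): how far that key is down, in m: 0 is up, 0.010 is the bottom stop. A free key springs straight back up; it needs 2.5 N to start moving and 0.7 N more per mm (about 5 N at 4 mm). The latched key sits about 4 mm down, gives less than 1 mm up to 4.5 N, and stays latched after such a tap; pressed on, its latch lets go at about 6 mm down (6 to 7 N); let up before that, it stays caught; pressed to the stop (9.5 N) it is sure to let go, and it rises to 0 when the finger leaves
- key_d_top (a point): centre of the top face of one of the four identical keys: light square cap 28 x 28 mm, flat top 16 mm above the console's top face when it is up, in a black 39 mm frame 4 mm high; it moves with the key. Which key stands in which place changes from start to start, and with it the place of the latched one
- key_d (a joint): how far that key is down, in m: 0 is up, 0.010 is the bottom stop. A free key springs straight back up; it needs 2.5 N to start moving and 0.7 N more per mm (about 5 N at 4 mm). The latched key sits about 4 mm down, gives less than 1 mm up to 4.5 N, and stays latched after such a tap; pressed on, its latch lets go at about 6 mm down (6 to 7 N); let up before that, it stays caught; pressed to the stop (9.5 N) it is sure to let go, and it rises to 0 when the finger leaves
- flask_mid (a point): bystander, to be left alone: clear culture flask with orange cap, lying flat, body 85 x 75 x 36 mm, beside the console's -y end; point at the body's centre
- bottle_mid (a point): bystander, to be left alone: amber bottle, 58 mm across, 120 mm tall, beside the console's dial end; point at mid-height
- objective_mid (a point): bystander, to be left alone: microscope objective standing on the console's deck, 38 mm across, 44 mm tall; point at mid-height
- dish_mid (a point): bystander, to be left alone: closed clear dish on the console's deck, 61 mm across, 14 mm tall; point at its centre
- beaker_mid (a point): bystander, to be left alone: glass cup, 60 mm across, 75 mm tall, behind the console; point at mid-height
- tipbox_mid (a point): bystander, to be left alone: pipette tip box 82 x 117 x 63 mm behind the console; point at its centre
- driver_grip (a point): bystander, to be left alone: screwdriver 150 mm long lying in front of the console; point on its handle

How it is judged:
By the outcome, as a careful person would: the job done as asked, in the order asked, and still so for the second after the job is handed in, with the robot touching nothing.
It also fails if it takes over 51 s, if anything falls off the work surface, if the arm or the gripper's body presses on something with over 40 N, if the wrist force passes 120 N, or if a joint passes its speed limit or range.

## Working session

There is one attempt and no reset: what is moved stays moved. The work goes in short steps, Python scripts to look and compute and a tool call to move; the robot and the scene stay as the last step left them, time stands still between calls to the robot, and variables do not carry over. Pictures are saved under pics/ and viewed, at most 10 in all, crops included, and the job is handed in when it is done.

Besides the shell and the picture viewer there is one more tool, called after ">>>" by a JSON object that holds its "name" and its "arguments". jog_arm: Moves the arm, as the interface text tells. Its arguments: {"type":"object","properties":{"linear":{"type":"array","items":{"type":"array","items":{"type":"number"}}},"spin":{"type":"array","items":{"type":"number"}},"hand":{"type":"number"}},"required":["linear","spin"]}

```bash
mkdir -p pics
python3 - <<'E'
from rig import ctrl
import cv2,pickle
s=ctrl.read_state();print(s)
for n in("scene","top"):
    c=ctrl.read_camera(n);pickle.dump(c,open(n+'.pkl','wb'));cv2.imwrite(f'pics/{n}0.png',c['img'][:,:,::-1]);print(n,c['intrinsics'].tolist(),c['rvec'],c['tvec'])
E
```

```text
{'time': 0.0, 'q': array([-1.46861437e+00,  2.59193593e-01,  2.07671290e-02,  1.33367356e+00,
       -1.08415267e-05,  1.41824276e+00]), 'qvel': array([-1.82794961e-03,  6.22771659e-04,  1.58521407e-03, -2.59607556e-04,
        2.35253513e-03,  1.05209045e-05]), 'joint_torque': array([-8.88326213e-04, -5.55640376e+01,  3.44525599e+01,  1.35623402e-02,
       -3.53270179e-04,  2.91938164e-06]), 'tcp_pos': array([ 0.13858361, -0.53197743,  0.23066751]), 'ee_rot': array([ 9.91899475e-01,  1.27023646e-01,  1.09965846e-05, -6.51779693e-04]), 'contact_force': array([-0.23909349,  0.18714255, -0.31343329]), 'torque': array([ 0.00481916, -0.07893916, -0.03571262]), 'gripper_force': 0.0, 'opening': 1.0018807887697867}
scene [[538.7592101908908, 0.0, 288.7852914919664], [0.0, 538.7592101908908, 203.03495710787772], [0.0, 0.0, 1.0]] [ 0.62774185  2.7803521  -0.90327971] [ 0.53383468 -0.18325204  1.43226057]
top [[522.020218872474, 0.0, 279.3128420159724], [0.0, 522.020218872474, 205.93196150345813], [0.0, 0.0, 1.0]] [ 2.1388064  -2.15884006  0.1511586 ] [0.03303852 0.59855459 1.12774115]
```

View pics/top0.png

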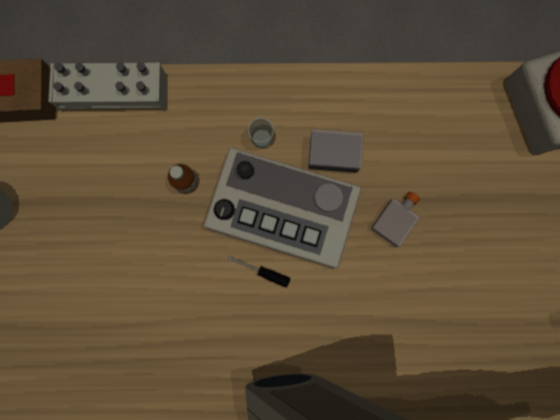

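View pics/scene0.png

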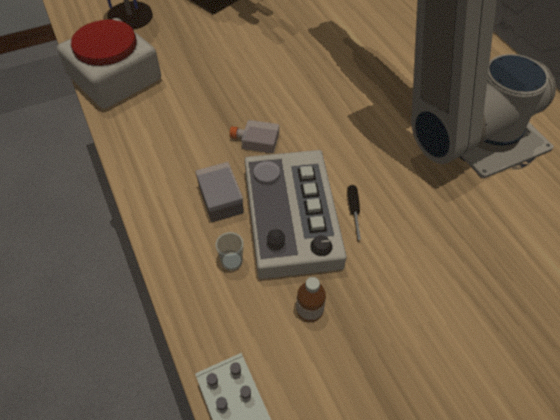

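The top view shows the dial at about (224,209), with the keys at (248,216), (269,223), (290,229) and (311,236). In the scene view the keys run from (317,224) near the dial to (307,173).

```bash
cat > h.py <<'E'
import cv2,numpy as np,pickle
from scipy.spatial.transform import Rotation as R
def ray(c,uv,z):
    Rm=cv2.Rodrigues(c['rvec'])[0];o=-Rm.T@c['tvec'].ravel()
    d=Rm.T@np.linalg.inv(c['intrinsics'])@np.array([*uv,1.]);return o+d*(z-o[2])/d[2]
def keys(c,guess,w=11):
    g=cv2.cvtColor(c['img'],cv2.COLOR_RGB2GRAY);out=[]
    for u,v in guess:
        p=g[v-w:v+w+1,u-w:u+w+1];t,m=cv2.threshold(p,0,255,cv2.THRESH_OTSU)
        n,l,st,ce=cv2.connectedComponentsWithStats(m);i=l[w,w];out.append((ce[i]+[u-w,v-w],st[i][4]))
    return out
E
python3 - <<'E'
from h import *
G=dict(top=[(248,216),(269,223),(290,229),(311,236)],scene=[(317,224),(313,206),(310,189),(307,173)])
K={}
for n in G:
    c=pickle.load(open(n+'.pkl','rb'));K[n]=[]
    for uv,a in keys(c,G[n],9):
        p=ray(c,uv,.076);K[n].append(p);print(n,uv.round(1),a,p.round(4))
    k=np.array(K[n]);d=k[0]-k[3];print(np.linalg.norm(d),'yaw',np.arctan2(-d[0],d[1]))
E
```

```text
top [247.2 215.9] 163 [0.5728 0.0973 0.076 ]
top [268.3 222.4] 161 [0.5583 0.0517 0.076 ]
top [289.4 229.1] 158 [0.5434 0.0061 0.076 ]
top [310.7 235.5] 163 [ 0.5289 -0.0397  0.076 ]
0.14384487759642572 yaw -0.3098125939999477
scene [316.8 221.3] 142 [0.5734 0.0974 0.076 ]
scene [313.1 203.5] 131 [0.5588 0.0516 0.076 ]
scene [309.6 187.6] 126 [0.5456 0.0084 0.076 ]
scene [306.  169.6] 135 [ 0.5292 -0.0422  0.076 ]
0.1464403679129987 yaw -0.30695789312749505
```

>>> {"name": "jog_arm", "arguments": {"linear": [[0,0,0],[0,0,0],[0,0,0],[0,0,0],[0,0,0],[0,0,0],[0,0,0],[0,0,0],[0,0,0],[0,0,0]], "spin": [-0.1,-0.1,-0.1,-0.1,-0.1,-0.1,-0.1,-0.1,-0.1,-0.106], "hand": 1}}

```text
time: 0.93
tcp_pos: [0.1386, -0.532, 0.2309]
ee_rot: [0.806, 0.591, 0.0, -0.0]
contact_force: [-1.2, 0.4, -0.3]
opening: -0.001
gripper_force: 0.0
```

>>> {"name": "jog_arm", "arguments": {"linear": [[2,0.6,0],[3.5,1,0],[3.5,1,0],[3.5,1,0],[3.5,1,0],[3.5,1,0],[3.5,1,0],[3.5,1,0],[3.5,1,0],[3.5,1,0],[3.5,1,0],[3.5,1,0]], "spin": [0,0,0,0,0,0,0,0,0,0,0,0]}}

```text
time: 1.93
tcp_pos: [0.3731, -0.1802, 0.2313]
ee_rot: [0.808, 0.589, 0.0, 0.0]
contact_force: [0.5, -1.4, 0.1]
opening: 0.001
gripper_force: 0.0
```

>>> {"name": "jog_arm", "arguments": {"linear": [[3.5,1.1,0],[3.5,1.1,0],[3.5,1.1,0],[3.5,1.1,0],[3.5,1.1,0],[3.5,1.1,0],[3.5,1.1,0],[3.5,1.1,0],[1.5,0.8,0],[0.6,0.5,0],[0,0,0],[0,0,0]], "spin": [0,0,0,0,0,0,0,0,0,0,0,0]}}

```text
time: 2.93
tcp_pos: [0.5602, 0.0734, 0.2308]
ee_rot: [0.808, 0.59, -0.001, -0.0]
contact_force: [0.0, -1.0, -0.8]
opening: 0.001
gripper_force: 0.0
```

```bash
cat > rel.py <<'E'
from h import *
from rig import ctrl
K=np.array([[.573,.0973],[.5585,.0517],[.5440,.006],[.5290,-.0402]])
s=ctrl.read_state();Rm=R.from_quat(s['ee_rot']).as_matrix();p=s['tcp_pos']
print(s['time'],p.round(4),s['contact_force'].round(2),s['q'].round(2),s['opening'],'yaw',np.arctan2(Rm[1,0],Rm[0,0]))
for k in K: print('tool cm',(Rm.T@(np.r_[k,.076]-p)*100).round(2))
E
python3 rel.py
```

```text
2.9333 [0.5602 0.0734 0.2308] [ 0.04 -1.03 -0.82] [-0.02  0.29  0.06  1.34 -0.    1.86] 0.0011066563566215744 yaw 1.2609005423835267
tool cm [ 2.67  0.5  15.48]
tool cm [-2.11  0.51 15.48]
tool cm [-6.91  0.53 15.48]
tool cm [-11.77   0.51  15.49]
```

>>> {"name": "jog_arm", "arguments": {"linear": [[1.3,0.25,1],[1.37,0.25,2],[0,0,2.5],[0,0,2.5],[0,0,2.5],[0,0,2],[0,0,1],[0,0,0.5],[0,0,0],[0,0,0],[0,0,0]], "spin": [0,0,0,0,0,0,0,0,0,0,0]}}

```text
time: 3.85
tcp_pos: [0.5743, 0.0977, 0.0926]
ee_rot: [0.808, 0.589, 0.001, 0.001]
contact_force: [0.5, -0.1, 0.2]
opening: 0.001
gripper_force: 0.0
```

```bash
python3 rel.py
python3 - <<'E'
from rig import ctrl
import cv2,numpy as np
a=ctrl.read_camera('scene')['img'][140:260,240:380,::-1]
b=ctrl.read_camera('wrist')['img'][:,:,::-1]
a=cv2.resize(a,(490,420),interpolation=cv2.INTER_CUBIC);cv2.imwrite('pics/c1.png',cv2.resize(np.hstack([a,b]),(800,320)))
E
```

```text
3.85 [0.5743 0.0977 0.0926] [ 0.48 -0.1   0.21] [ 0.02  0.38 -0.16  1.03 -0.    1.91] 0.0009206926421323463 yaw 1.260504951219593
tool cm [-0.08 -0.11  1.66]
tool cm [-4.86 -0.1   1.66]
tool cm [-9.66 -0.09  1.65]
tool cm [-14.51  -0.1    1.65]
```

View pics/c1.png

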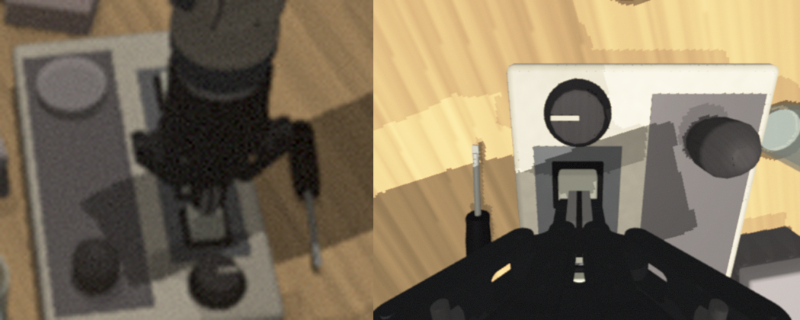

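Left half, scene crop: the fingertips are over the key next to the dial, at (207,215). Right half, wrist view: the tips at (578,195) are over key 1, centred at (578,182), and clear of the dial.

>>> {"name": "jog_arm", "arguments": {"linear": [[-0.08,-0.1,0.6],[0,0,0.5],[0,0,0.2],[0,0,0],[0,0,0],[0,0,0]], "spin": [0,0,0,0,0,0]}}

```text
time: 4.45
tcp_pos: [0.5724, 0.0974, 0.0783]
ee_rot: [0.808, 0.589, 0.0, 0.0]
contact_force: [-0.5, -0.8, 0.7]
opening: 0.003
gripper_force: 0.0
```

>>> {"name": "jog_arm", "arguments": {"linear": [[0,0,0.1],[0,0,0],[0,0,0]], "spin": [0,0,0]}}

```text
time: 4.7
tcp_pos: [0.5724, 0.0974, 0.0773]
ee_rot: [0.808, 0.589, 0.0, 0.0]
contact_force: [0.6, -0.6, 0.1]
opening: -0.004
gripper_force: 0.0
```

>>> {"name": "jog_arm", "arguments": {"linear": [[0,0,0.1],[0,0,0],[0,0,0]], "spin": [0,0,0]}}

```text
time: 4.95
tcp_pos: [0.5723, 0.0973, 0.0762]
ee_rot: [0.808, 0.589, -0.0, -0.0]
contact_force: [-0.0, 0.5, 0.0]
opening: -0.001
gripper_force: 0.0
```

>>> {"name": "jog_arm", "arguments": {"linear": [[0,0,0.05],[0,0,0],[0,0,0]], "spin": [0,0,0]}}

```text
time: 5.2
tcp_pos: [0.5724, 0.0973, 0.076]
ee_rot: [0.808, 0.589, 0.0, 0.0]
contact_force: [-1.2, -0.6, 1.5]
opening: 0.001
gripper_force: 1.2
```

>>> {"name": "jog_arm", "arguments": {"linear": [[0,0,0.05],[0,0,0],[0,0,0]], "spin": [0,0,0]}}

```text
time: 5.45
tcp_pos: [0.5724, 0.0973, 0.0754]
ee_rot: [0.808, 0.589, 0.0, 0.0]
contact_force: [-1.1, -1.3, 2.8]
opening: 0.0
gripper_force: 1.4
```

Key 1 is up: contact came at z = 0.076 and it gave at 2.8 N. Next is key 2.

>>> {"name": "jog_arm", "arguments": {"linear": [[0,0,-0.6],[0,0,-0.7],[-1.6,0,0],[-1.6,0,0],[-1.6,0,0],[0,0,0],[0,0,0.6],[0,0,0.45],[0,0,0.1],[0,0,0],[0,0,0]], "spin": [0,0,0,0,0,0,0,0,0,0,0]}}

```text
time: 6.37
tcp_pos: [0.5577, 0.0522, 0.0766]
ee_rot: [0.808, 0.59, -0.0, -0.0]
contact_force: [0.1, 0.6, 0.6]
opening: -0.002
gripper_force: 0.0
```

>>> {"name": "jog_arm", "arguments": {"linear": [[0,0,0.1],[0,0,0],[0,0,0]], "spin": [0,0,0]}}

```text
time: 6.62
tcp_pos: [0.5579, 0.052, 0.076]
ee_rot: [0.808, 0.59, 0.0, -0.0]
contact_force: [-0.9, 2.1, 3.0]
opening: -0.002
gripper_force: 1.2
```

>>> {"name": "jog_arm", "arguments": {"linear": [[0,0,0.05],[0,0,0],[0,0,0]], "spin": [0,0,0]}}

```text
time: 6.87
tcp_pos: [0.5579, 0.0518, 0.0754]
ee_rot: [0.808, 0.59, 0.0, 0.0]
contact_force: [0.6, 2.5, 3.5]
opening: 0.001
gripper_force: 1.4
```

Key 2 is up as well. Next is key 3.

>>> {"name": "jog_arm", "arguments": {"linear": [[0,0,-0.6],[0,0,-0.7],[-1.6,0,0],[-1.6,0,0],[-1.6,0,0],[0,0,0],[0,0,0.6],[0,0,0.45],[0,0,0.1],[0,0,0],[0,0,0]], "spin": [0,0,0,0,0,0,0,0,0,0,0]}}

```text
time: 7.78
tcp_pos: [0.5431, 0.0064, 0.0766]
ee_rot: [0.808, 0.59, -0.0, -0.0]
contact_force: [0.5, 0.2, -0.4]
opening: 0.001
gripper_force: 0.0
```

>>> {"name": "jog_arm", "arguments": {"linear": [[0,0,0.1],[0,0,0],[0,0,0]], "spin": [0,0,0]}}

```text
time: 8.03
tcp_pos: [0.5431, 0.0061, 0.0758]
ee_rot: [0.808, 0.59, -0.0, -0.0]
contact_force: [0.1, -0.8, -0.8]
opening: -0.001
gripper_force: 0.0
```

>>> {"name": "jog_arm", "arguments": {"linear": [[0,0,0.05],[0,0,0],[0,0,0]], "spin": [0,0,0]}}

```text
time: 8.28
tcp_pos: [0.5431, 0.0059, 0.0753]
ee_rot: [0.808, 0.589, 0.0, 0.0]
contact_force: [0.4, -0.4, -0.6]
opening: 0.003
gripper_force: 0.0
```

There was no contact, so key 3 looks low. I'll keep going down to about 0.072.

>>> {"name": "jog_arm", "arguments": {"linear": [[0,0,0.1],[0,0,0.1],[0,0,0.05],[0,0,0],[0,0,0]], "spin": [0,0,0,0,0]}}

```text
time: 8.7
tcp_pos: [0.543, 0.0059, 0.0727]
ee_rot: [0.808, 0.589, -0.0, -0.0]
contact_force: [0.7, 0.3, 0.6]
opening: -0.002
gripper_force: 0.0
```

>>> {"name": "jog_arm", "arguments": {"linear": [[0,0,0.06],[0,0,0],[0,0,0]], "spin": [0,0,0]}}

```text
time: 8.95
tcp_pos: [0.5431, 0.0059, 0.0722]
ee_rot: [0.808, 0.589, 0.0, 0.0]
contact_force: [-0.4, 0.3, -0.5]
opening: 0.0
gripper_force: 0.0
```

>>> {"name": "jog_arm", "arguments": {"linear": [[0,0,0.04],[0,0,0],[0,0,0]], "spin": [0,0,0]}}

```text
time: 9.2
tcp_pos: [0.5431, 0.0059, 0.0719]
ee_rot: [0.808, 0.589, 0.0, 0.0]
contact_force: [-0.8, -0.4, 2.5]
opening: 0.003
gripper_force: 1.1
```

Key 3 is the latched one: contact came at z ≈ 0.072 with 2.5 N. I'll lift off and tap key 4.

>>> {"name": "jog_arm", "arguments": {"linear": [[0,0,-0.6],[0,0,-1.05],[-1.6,0,0],[-1.6,0,0],[-1.65,0,0],[0,0,0],[0,0,0.6],[0,0,0.45],[0,0,0.1],[0,0,0],[0,0,0]], "spin": [0,0,0,0,0,0,0,0,0,0,0]}}

```text
time: 10.12
tcp_pos: [0.5283, -0.0397, 0.0765]
ee_rot: [0.808, 0.59, -0.0, -0.0]
contact_force: [-0.6, 0.3, 0.7]
opening: -0.002
gripper_force: 0.0
```

>>> {"name": "jog_arm", "arguments": {"linear": [[0,0,0.1],[0,0,0],[0,0,0]], "spin": [0,0,0]}}

```text
time: 10.37
tcp_pos: [0.5284, -0.0399, 0.076]
ee_rot: [0.808, 0.59, 0.0, -0.0]
contact_force: [-0.0, 2.1, 2.6]
opening: 0.002
gripper_force: 1.2
```

>>> {"name": "jog_arm", "arguments": {"linear": [[0,0,0.05],[0,0,0],[0,0,0]], "spin": [0,0,0]}}

```text
time: 10.62
tcp_pos: [0.5284, -0.0401, 0.0754]
ee_rot: [0.808, 0.589, 0.0, 0.0]
contact_force: [0.7, 1.7, 3.5]
opening: 0.003
gripper_force: 1.4
```

Key 4 is up. I'll go back to key 3 and press it to the stop at z ≈ 0.066.

>>> {"name": "jog_arm", "arguments": {"linear": [[0,0,-0.6],[0,0,-0.7],[1.6,0,0],[1.6,0,0],[1.63,0,0],[0,0,0],[0,0,0.6],[0,0,0.6],[0,0,0.3],[0,0,0],[0,0,0]], "spin": [0,0,0,0,0,0,0,0,0,0,0]}}

```text
time: 11.53
tcp_pos: [0.5427, 0.0052, 0.073]
ee_rot: [0.808, 0.589, -0.0, -0.0]
contact_force: [0.3, -0.4, 0.0]
opening: 0.002
gripper_force: 0.0
```

>>> {"name": "jog_arm", "arguments": {"linear": [[0,0,0.15],[0,0,0.15],[0,0,0.15],[0,0,0.15],[0,0,0.1],[0,0,0],[0,0,0]], "spin": [0,0,0,0,0,0,0]}}

```text
time: 12.12
tcp_pos: [0.5431, 0.0053, 0.067]
ee_rot: [0.808, 0.589, 0.0, 0.001]
contact_force: [-3.0, -1.1, 8.8]
opening: 0.002
gripper_force: 4.3
```

>>> {"name": "jog_arm", "arguments": {"linear": [[0,0,0.08],[0,0,0.07],[0,0,0],[0,0,0]], "spin": [0,0,0,0]}}

```text
time: 12.45
tcp_pos: [0.5431, 0.0053, 0.066]
ee_rot: [0.808, 0.589, 0.0, 0.001]
contact_force: [-4.7, -1.2, 13.5]
opening: 0.006
gripper_force: 6.5
```

The key is at its stop with 13.5 N. I'll lift straight up and back off to look.

>>> {"name": "jog_arm", "arguments": {"linear": [[0,0,-0.3],[0,0,-0.6],[0,0,-1],[0,0,-2],[0,0,-3],[0,0,-3],[0,0,-3],[0,0,-2],[0,0,-1],[0,0,0],[0,0,0]], "spin": [0,0,0,0,0,0,0,0,0,0,0]}}

```text
time: 13.37
tcp_pos: [0.5429, 0.0058, 0.2232]
ee_rot: [0.808, 0.589, -0.0, -0.0]
contact_force: [-0.7, -0.2, -0.3]
opening: -0.004
gripper_force: 0.0
```

>>> {"name": "jog_arm", "arguments": {"linear": [[-1.5,-0.5,0],[-3,-1,0],[-3,-1,0],[-3,-1,0],[-3,-1,0],[-3,-1,0],[-3,-1,0],[-3,-1,0],[-2,-0.5,0],[-1,0,0],[0,0,0],[0,0,0]], "spin": [0,0,0,0,0,0,0,0,0,0,0,0]}}

```text
time: 14.37
tcp_pos: [0.389, -0.2125, 0.2228]
ee_rot: [0.808, 0.589, -0.0, -0.001]
contact_force: [-0.2, 0.7, 0.9]
opening: 0.004
gripper_force: 0.0
```

```bash
python3 rel.py|head -1
python3 - <<'E'
from h import *
from rig import ctrl
c=ctrl.read_camera('scene');cv2.imwrite('pics/end.png',c['img'][:,:,::-1])
for uv,a in keys(c,[(317,224),(313,206),(310,189),(307,173)],9): print(uv.round(1),a,ray(c,uv,.076).round(4))
E
```

```text
14.3667 [ 0.389  -0.2125  0.2228] [-0.17  0.74  0.94] [-0.69  0.08 -0.22  1.27  0.    1.19] 0.003898000780136464 yaw 1.2595484247399251
[316.7 221.2] 141 [0.5735 0.0972 0.076 ]
[313.1 203.5] 132 [0.5588 0.0516 0.076 ]
[309.7 186.5] 132 [0.544  0.0059 0.076 ]
[306.  169.7] 136 [ 0.5291 -0.042   0.076 ]
```

View pics/end.png

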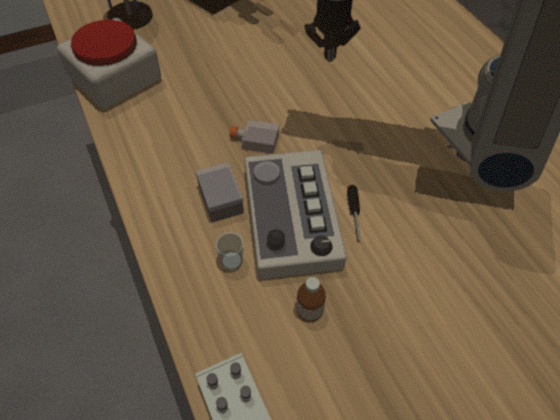

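The third key has moved from row 187.6 to 186.5 and now lines up with the other keys, spaced evenly at about 17 px. Everything else is where it was, and the arm is clear.

```bash
python3 -c "
from rig import ctrl
print(ctrl.hand_in())"
```

```text
the job is handed in; nothing more can be done
None
```

I tapped all four keys in order from the dial, found the third one latched and pressed it to its stop; the last camera view shows it level with the other three, and the job is handed in.

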